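# Unload a solder pallet: cover, two boards, empty pallet

## Task

Unload the soldering pallet. First lift the hold-down cover off the stack and lay it flat in the shallow metal tray, then set each circuit board upright in the white nest made for its size, and when the pallet is empty lay it level and centred across the two saddles of the metal stand. Leave the yellow-lidded flux tin and the dropper bottle where they stand.

Things in the scene. Friction and masses are not known exactly. Their poses are not given: they have to be found in the camera images.
- pallet: Loose grey plate 66 x 176 x 12 mm, under 0.5 kg, bottom of the stack. Origin: centre of underside; y along its length. Grip it across its plain 66 mm width at mid-length. On it: 9 mm stop pins round the boards, and at y = +-77 mm a 5 mm dowel rising 29 mm above its top. At the start the main board stands on it at y = -34 mm, the small board at y = 29 mm, long sides along y.
- cover: Loose aluminium frame 60 x 160 mm, under 0.25 kg, on the stack; boards show through its two windows. Origin: centre of its feet's plane; y along its length. Legs 22 mm; frame at z = 22 to 27 mm, its end notches round the dowels: lift 35 mm before moving sideways. Black grip bar over the origin: 46 mm along x, 12 mm thick in y, z = 43 to 57 mm. Feet start on the pallet's top.
- main_board: The larger green circuit board, 46 x 62 mm, parts up to 18 mm high, four feet, under 45 g, loose. Origin: centre of its feet's plane; z up, y along the 62 mm side. The board is the layer z = 6 to 8 mm: grip it by these edges across the 46 mm width (x), at the middle of its long sides.
- small_board: The smaller green circuit board, 28 x 40 mm, parts up to 18 mm high, four feet, under 30 g, loose. Origin: centre of its feet's plane; z up, y along the 40 mm side. The board is the layer z = 6 to 8 mm: grip it by these edges across the 28 mm width (x), at the middle of its long sides.
- cover_tray: The cover's place: fixed shallow bare-metal tray with a wire bail at each end, 82 x 182 mm over its rim, 74 x 174 mm inside, rim 14 mm high. Origin: centre of its underside; y along its length. The cover's feet stand on its floor at z = 4 mm.
- pallet_stand: The empty pallet's place: fixed stand, dark base plate 88 x 124 mm with two aluminium saddles 14 mm thick at y = +-52 mm. Origin: centre of its underside. The pallet lies along y on both saddles, underside at z = 24 mm, between lips at x = +-39 mm that rise to z = 33 mm. Between the saddles (y = -45 to 45 mm, above z = 8 mm) is free room for fingers.
- main_nest: The larger board's place: the larger of two fixed white plates, 76 x 90 x 5 mm, with an 8 mm high fence across each end and four 9 mm steel pins at x = +-31.5, y = +-29 mm; room inside 58 x 74 mm. Origin: centre of its underside; y along its 90 mm side, as the board's long side goes. The board's feet stand at z = 5 mm. Open for fingers at mid-side.
- small_nest: The smaller board's place: the smaller of two fixed white plates, 58 x 68 x 5 mm, with an 8 mm high fence across each end and four 9 mm steel pins at x = +-22.5, y = +-19 mm; room inside 40 x 52 mm. Origin: centre of its underside; y along its 68 mm side, as the board's long side goes. The board's feet stand at z = 5 mm. Open for fingers at mid-side.
- flux_tin: Bystander: round flux tin with a yellow lid, 57 mm across, 21 mm high, loose; origin at the centre of its underside. Leave it where it is.
- bottle: Bystander: white dropper bottle with a red nozzle, 42 mm across, 129 mm high, loose; origin at the centre of its underside. Leave it standing where it is.
Mind the look-alikes: they are no part of the job. Leave any orange look-alike of the main_board alone.

How it is judged:
On the way, in this order (a step that is already met when the one before it is completed fails the run):
1. the cover stands in its tray (horizontal distance between cover and cover_tray below 0.013 m and z of cover in the frame of cover_tray below 0.008 m and angle between cover's own z axis and vertical below 0.06 rad), for 0.2 s.
2. each board stands in its own nest (all of step 1 and horizontal distance between main_board and main_nest below 0.012 m and z of main_board in the frame of main_nest below 0.009 m and angle between each of main_board, small_board's own z axis and vertical below 0.06 rad and angle between the y axis of main_board and the y axis of main_nest, either way round below 0.25 rad and horizontal distance between small_board and small_nest below 0.012 m and z of small_board in the frame of small_nest below 0.009 m and angle between the y axis of small_board and the y axis of small_nest, either way round below 0.35 rad), for 0.2 s.
At the end, for the whole second after the job is handed in: The cover stands flat on its tray's floor (within 13 mm of centre), each board on its feet in the nest of its size (within 12 mm, 14 degrees for the larger, 20 for the smaller), the pallet level on both saddles (within 16 mm, 11 degrees); all released and at rest (all of step 2 and horizontal distance between pallet and pallet_stand below 0.016 m and z of pallet in the frame of pallet_stand below 0.028 m and angle between pallet's own z axis and vertical below 0.06 rad and angle between the y axis of pallet and the y axis of pallet_stand, either way round below 0.2 rad and linear speed of each of cover, main_board, small_board, pallet below 0.02 m/s); the robot touches nothing.
It fails at once if a board is tipped over (angle between any of main_board, small_board's own z axis and vertical above 0.7 rad).
It fails at once if the flux tin or the bottle is moved by more than 25 mm or the bottle is tipped (distance of any of flux_tin, bottle from where it was at the start of the episode above 0.025 m or angle between bottle's own z axis and vertical above 0.3 rad).
It also fails if it takes over 109 s, if anything falls off the work surface, if the arm or the gripper's body presses on something with over 40 N, if the wrist force passes 120 N, or if a joint passes its speed limit or range.

## Robot

A 7-joint arm with a two-finger parallel gripper is mounted at the origin on a cart in front of the work surface, level with it; the furniture and walls round the work are solid. World frame = base frame: x ahead of the robot, y to its left, z up, the work surface at z = 0. Lengths are in m, angles in rad, forces in N, time in s.
With the tool pointing down it reaches from about 0.35 to 0.9 m from the base axis. Payload 19.9 kg.
Tool frame: the origin (TCP) lies between the finger pads; the fingertips stand 19 mm ahead of it and the grasp point (between the pads) is the TCP; z points along the fingers, y is the line along which they close (so a half turn about z gives the same grasp; the last joint's range is limited). The gripper opens to 94 mm and grips with 3 to 60 N. Pads are 16 mm wide; open, the fingers measure 119 mm over their backs; the gripper's body (75 mm by 177 mm) begins 78 mm behind the grasp point.
Start: joints at [-1.379, 0.417, -0.01, 1.614, 0.005, 1.111, -0.053], TCP at [0.145, 0.608, 0.224] pointing down, gripper open.
Joint ranges: [-2.81, 2.81], [-0.39, 2.02], [-1.27, 1.25], [0.06, 2.57], [-1.19, 4.33], [0.19, 2], [-2.82, 2.82]. Speed limits (rad/s): [1.89, 1.89, 2.39, 2.39, 3.01, 3.01, 3.01].

## Interface

Orientations are given as a 3x3 rotation matrix whose columns are the frame's x, y, z axes.
In Python, from rig import robot gives the robot as it stands. Calls block until the motion is done:
- robot.move_ptp(position, orientation): joint-space move of the TCP to a pose.
- robot.move_linear(position, velocity=0.15, frame=None, threshold=None): straight line of the TCP; frame=None keeps the orientation; velocity is the mean speed in m/s. With threshold (N) it stops when the force on the tool has changed by that much, and returns True; else False.
- robot.goto_joints(angles): joint-space move.
- robot.gripper_to(opening): finger opening in m; the grip force is fixed at half the most; returns when the fingers have stopped.
- robot.pause(seconds).
- robot.ik(position, orientation): joint angles nearest the present ones, or None.
- robot.get_state(): the state.
- robot.grab_frame(name): name is "side" or "top" or "wrist"; returns the picture (420x560x3 uint8, red, green, blue); there is no depth.
- robot.camera_info(name): a dict with "fx", "fy", "cx", "cy" (pixels), "dist" ([k1, k2, p1, p2, k3] as OpenCV has them; the pictures are not rectified), "rvec" (rotation vector, rad) and "tvec" (3), from world to camera coordinates, as OpenCV has them. Camera axes: x right, y down, z forward; pixel columns grow to the right and rows downward; lengths in m; the calibration is good to about 2 mm. A picture is of the moment at which its call begins: read the wrist's pose just before it. camera_info takes no time and is no camera call; for the wrist camera it gives the pose at the moment of the call.
A pose or a line that the arm cannot do raises robot.PlanningError and nothing moves.
- robot.sign_off(): hands the job in; it is judged then, once.
The state is a dict: "time": time; "qpos": joint angles; "joint_vel": joint speeds; "effort": joint torques, N m; "ee_pos": TCP position; "tool_rot": TCP orientation; "force": force on the tool from outside, world axes, zero at the start; "moment": the same for the moment, N m; "opening": finger opening in m; "grasp_force": force on a finger pad.
Only numpy, scipy, OpenCV 4.12 (cv2) and the standard library are available. Lean on these libraries where they do the work, as an engineer would, in place of code of your own. Each camera call takes 0.05 s, during which the arm holds its last target. There are 200 camera calls.

## Working session

There is one attempt and no reset: what is moved stays moved. The work goes in short steps, each a Python script; the robot and the scene stay as the last script left them, time stands still between calls to the robot, and variables do not carry over. Pictures are saved under pics/ and viewed, at most 14 in all, crops included, and the job is handed in when it is done.

```bash
mkdir -p pics; cat > h.py <<'E'
import numpy as np, cv2
from rig import robot
def snap(n,f):
    im=robot.grab_frame(n); cv2.imwrite('pics/'+f,im[:,:,::-1]); return im
def ray(c,px,z):
    "pixels -> world points on plane z"
    K=np.array([[c['fx'],0,c['cx']],[0,c['fy'],c['cy']],[0,0,1.]])
    p=cv2.undistortPoints(np.array(px,float).reshape(-1,1,2),K,np.array(c['dist'],float)).reshape(-1,2)
    R=cv2.Rodrigues(np.array(c['rvec'],float))[0]; t=np.array(c['tvec'],float).ravel()
    d=np.c_[p,np.ones(len(p))]@R; o=-R.T@t
    return o+d*((np.reshape(z,(-1,1))-o[2])/d[:,2:])
def proj(c,P):
    K=np.array([[c['fx'],0,c['cx']],[0,c['fy'],c['cy']],[0,0,1.]])
    return cv2.projectPoints(np.array(P,float).reshape(-1,3),np.array(c['rvec'],float),np.array(c['tvec'],float),K,np.array(c['dist'],float))[0].reshape(-1,2)
E
python3 - <<'E'
from h import *
snap('top','top0.png'); snap('side','side0.png')
for n in('top','side'):
    c=robot.camera_info(n);R=cv2.Rodrigues(np.array(c['rvec']))[0];print(n,c,-R.T@np.array(c['tvec']).ravel())
E
```

```text
top {'fx': 436.0112001924191, 'fy': 436.0112001924191, 'cx': 274.7717000136472, 'cy': 211.2487714300988, 'dist': array([-0.02781628,  0.        ,  0.        ,  0.        ,  0.        ]), 'rvec': array([ 2.16651277, -2.14542999,  0.16009529]), 'tvec': array([0.1207315 , 0.58018371, 1.00206957])} [0.43711742 0.13778128 1.07017631]
side {'fx': 455.4873156584109, 'fy': 455.4873156584109, 'cx': 286.4913370344099, 'cy': 210.84320878062363, 'dist': array([-0.05905952,  0.        ,  0.        ,  0.        ,  0.        ]), 'rvec': array([ 0.10035575,  2.79344491, -1.41600685]), 'tvec': array([ 0.55735963, -0.05761574,  1.28931892])} [0.60596038 1.03858011 0.72833782]
```

View pics/top0.png

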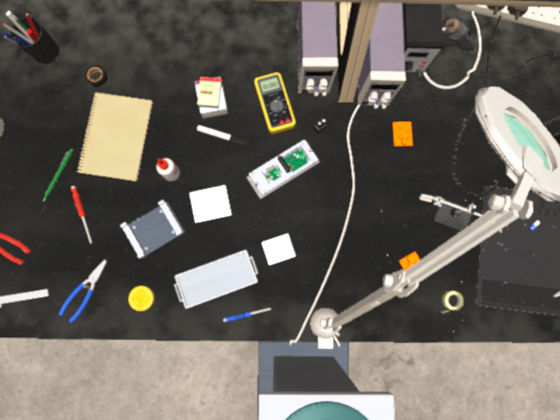

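View pics/side0.png

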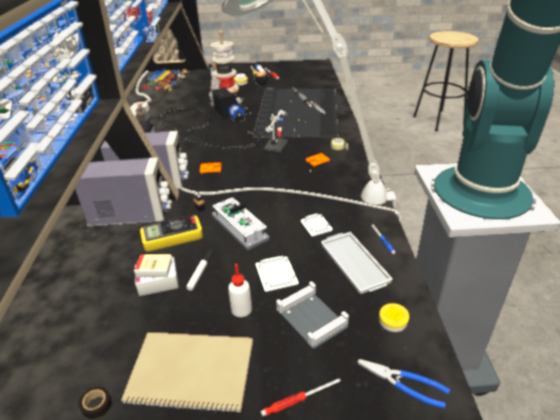

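```bash
python3 - <<'E'
from h import *
s=robot.get_state();print(s['ee_pos'],s['opening'],s['force'],s['time'])
c=robot.camera_info('top');print(proj(c,[s['ee_pos'],[0,0,0]]))
im=cv2.imread('pics/top0.png')
cr=im[130:320,110:330]; cv2.imwrite('pics/crop.png',cv2.resize(cr,None,fx=3.1,fy=3.1,interpolation=cv2.INTER_CUBIC))
g=cv2.cvtColor(im,cv2.COLOR_BGR2HSV)
m=((g[...,2]>75)).astype(np.uint8); m[335:]=0
cs=cv2.findContours(m,cv2.RETR_EXTERNAL,cv2.CHAIN_APPROX_NONE)[0]
for k in cs:
    if cv2.contourArea(k)<250: continue
    (x,y),wh,a=cv2.minAreaRect(k)
    if not(110<x<330 and y>130):continue
    b=ray(c,cv2.boxPoints(((x,y),wh,a)),.012)
    print(np.round([x,y],1),np.round(ray(c,[[x,y]],.012)[0],3),np.round([np.linalg.norm(b[1]-b[0]),np.linalg.norm(b[2]-b[1])],3),np.round(np.degrees([np.arctan2(*(b[1]-b[0])[1::-1]),np.arctan2(*(b[2]-b[1])[1::-1])]),1))
E
```

```text
[0.14470825 0.60769858 0.22390456] 0.09368629141417797 [-0.1493288  -0.3521173  -0.26652747] 0.1
[[ 14.00972175 427.23667056]
 [326.79221885 461.23702119]]
[140.5 298. ] [0.37  0.444 0.012] [0.065 0.061] [ -89.3 -177.5]
[215.6 278.6] [0.418 0.266 0.012] [0.204 0.089] [ -69.3 -159. ]
[278.2 248.8] [0.491 0.117 0.012] [0.074 0.064] [ -71.  -161.3]
[151.4 228.3] [0.538 0.426 0.012] [0.131 0.102] [ -57.8 -147.6]
[209.9 203.3] [0.601 0.286 0.012] [0.097 0.083] [ -77.4 -167.1]
[166.8 168.3] [0.688 0.395 0.012] [0.047 0.072] [ -42.5 -134.2]
[282.1 168.2] [0.691 0.109 0.012] [0.182 0.075] [ -56.6 -148.7]
[114.6 136. ] [0.769 0.53  0.012] [0.224 0.159] [  -7.2 -101.5]
```

View pics/crop.png

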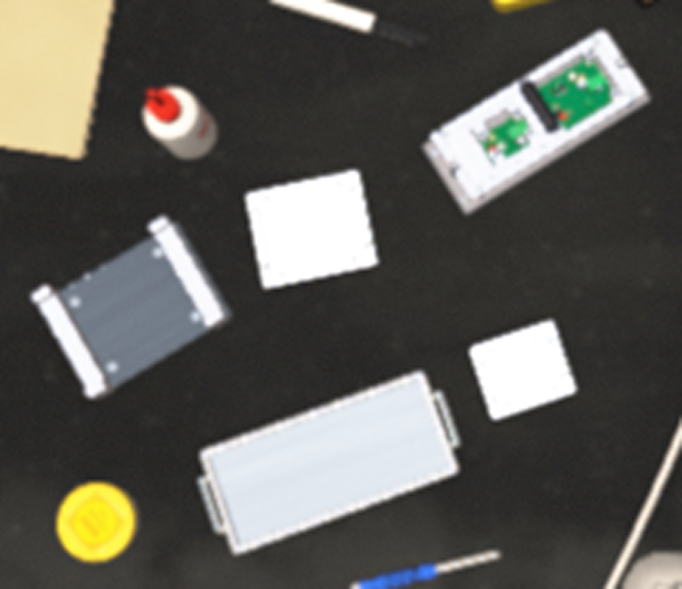

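```bash
cat >> h.py <<'E'
def rot(deg):
    a=np.radians(deg); y=np.array([np.cos(a),np.sin(a),0]); z=np.array([0,0,-1.]); return np.c_[np.cross(y,z),y,z]
def u(deg): a=np.radians(deg); return np.array([np.cos(a),np.sin(a),0])
E
python3 - <<'E'
from h import *
ct,cs=robot.camera_info('top'),robot.camera_info('side')
def tri(a,b):
    A0,A1=ray(ct,[a,a],[0,.5]);B0,B1=ray(cs,[b,b],[0,.5]);d=A1-A0;e=B1-B0
    s=np.linalg.lstsq(np.c_[d,-e],B0-A0,rcond=None)[0];P=A0+d*s[0];Q=B0+e*s[1];return np.round((P+Q)/2,3),round(np.linalg.norm(P-Q),3)
print('lamp',tri((326,322),(375,190)),tri((400,282),(340,45)),'bottle tip',tri((161,161),(237,266)))
p=np.array([.691,.109,.33])
for a in(123.4,-56.6,33.4,-146.6): print(a,robot.ik(p,rot(a)))
robot.move_ptp(np.array([.62,.2,.33]),rot(123.4 if robot.ik(p,rot(123.4)) is not None else -56.6))
print(robot.get_state()['qpos'])
s=robot.get_state();print(s['ee_pos'],s['time']);np.savez('w1',**robot.camera_info('wrist'));snap('wrist','w1.png')
print(robot.camera_info('wrist'))
E
```

```text
lamp (array([0.316, 0.004, 0.024]), np.float64(0.007)) (array([ 0.42 , -0.06 ,  0.406]), np.float64(0.005)) bottle tip (array([0.677, 0.382, 0.12 ]), np.float64(0.003))
123.4 [-0.42130598  0.50833299  0.34836755  1.27376974 -0.16977877  1.38799911
  2.07079656]
-56.6 [-0.66238858  0.58622131  0.76746905  1.28361704 -0.39874341  1.42440115
 -0.91187785]
33.4 [-0.55956945  0.54211123  0.57923573  1.27954895 -0.29054457  1.4023765
  0.58416304]
-146.6 [-0.80104582  0.70095202  1.08107513  1.28868928 -0.6076125   1.49208351
 -2.34330759]
[-0.52778733  0.40104368  0.23562459  1.41269767 -0.0940818   1.3390327
  1.86611971]
[0.61967058 0.20092532 0.32983206] 2.3667
{'fx': 324.83654526006865, 'fy': 324.83654526006865, 'cx': 278.266671314273, 'cy': 207.1497163810898, 'dist': array([0.00726799, 0.        , 0.        , 0.        , 0.        ]), 'rvec': array([-1.42511624, -2.65009591, -0.32502338]), 'tvec': array([ 0.17332182, -0.65989521,  0.34114931])}
```

View pics/w1.png

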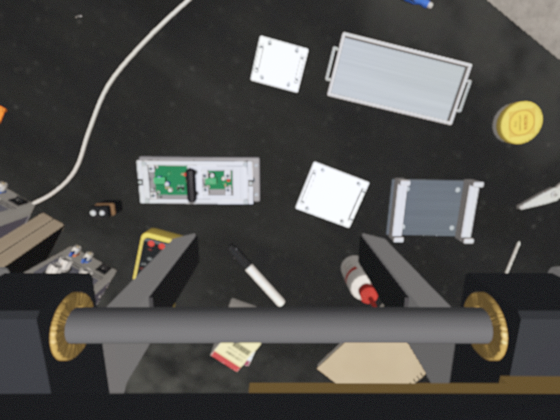

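The wrist view shows the stack with its bar at (192,185), the small nest at (279,64), the tray at (400,78), the main nest at (332,194), the stand at (434,210), the tin at (518,122) and the bottle at (360,280).

```bash
python3 - <<'E'
from h import *
c=dict(np.load('w1.npz')); im=cv2.imread('pics/w1.png'); g=cv2.cvtColor(im,cv2.COLOR_BGR2HSV)
def rep(n,m,z,seed):
    cs=cv2.findContours(m.astype(np.uint8),cv2.RETR_EXTERNAL,cv2.CHAIN_APPROX_NONE)[0]
    for k in cs:
        if cv2.contourArea(k)>60 and cv2.pointPolygonTest(cv2.convexHull(k),seed,False)>=0:
            P=ray(c,k.reshape(-1,2),z); r=cv2.minAreaRect((P[:,:2]*1000).astype(np.float32)); b=cv2.boxPoints(r)
            e=[b[1]-b[0],b[2]-b[1]]; e.sort(key=np.linalg.norm); print(n,np.round(r[0],1),[round(float(np.linalg.norm(q)),1) for q in e[::-1]],'long axis',round(np.degrees(np.arctan2(e[1][1],e[1][0]))%180,1))
V=g[...,2]; cl=lambda m,k=9:cv2.morphologyEx(m.astype(np.uint8),cv2.MORPH_CLOSE,np.ones((k,k)))
op=lambda m,k=13:cv2.morphologyEx(m.astype(np.uint8),cv2.MORPH_OPEN,np.ones((k,k)))
rep('small_nest',V>130,.005,(279,64)); rep('main_nest',V>130,.005,(332,194))
rep('tray',op(cl(V>90),17),.014,(400,78)); 
st=V>100
rep('saddleL',st,.030,(398,210)); rep('saddleR',st,.030,(470,210))
rep('stand',cl(V>45),.015,(434,210))
bar=(V<60); roi=np.zeros_like(bar); roi[168:203,183:201]=1
rep('bar',bar&roi,.069,(192,185))
rep('pallet+cover',op(cl(V>110),9),.030,(192,185))
gr=(g[...,0]>40)&(g[...,0]<90)&(g[...,1]>90)
rep('green main',cl(gr),.02,(170,182)); rep('green small',cl(gr),.02,(218,181))
E
python3 -c "
import cv2;im=cv2.imread('pics/w1.png');cv2.imwrite('pics/w1c.png',cv2.resize(im[20:250,120:500],(800,484),interpolation=cv2.INTER_CUBIC))"
```

```text
small_nest [491.2 117.7] [70.3, 60.3] long axis 109.1
main_nest [601.2 287.1] [92.6, 79.0] long axis 102.8
tray [418.5 266.2] [199.3, 84.7] long axis 110.7
saddleL [536.9 419.6] [132.3, 96.8] long axis 122.1
saddleR [536.9 419.6] [132.3, 96.8] long axis 122.1
stand [683.6 246.7] [975.2, 614.3] long axis 123.5
pallet+cover [687.5 109.4] [174.9, 67.9] long axis 123.5
green main [711.2  73.3] [47.7, 39.9] long axis 122.7
green small [672.9 132.1] [36.8, 23.6] long axis 123.5
```

View pics/w1c.png

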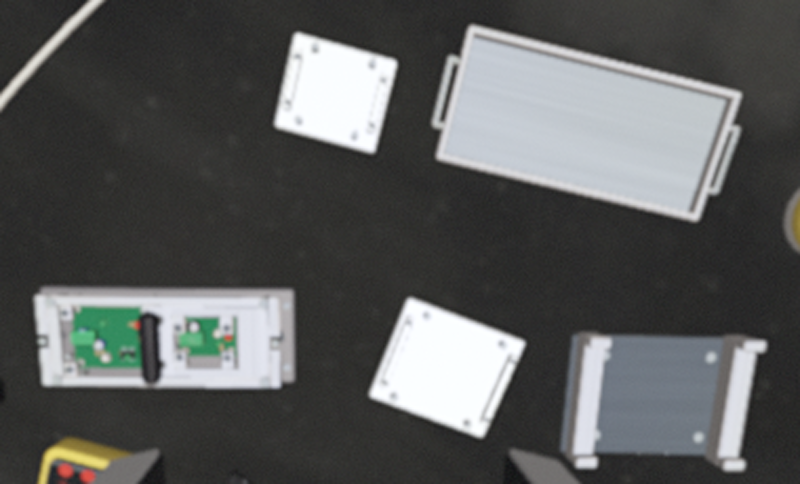

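```bash
python3 - <<'E'
from h import *
c=dict(np.load('w1.npz'));f=380/800
P=lambda q,z:ray(c,np.array(q,float)*f+[120,20],z)
q=P([(602,341),(587,462),(756,345),(737,464)],.033);print('lips',np.round(q,3),q.mean(0),[np.linalg.norm(q[0]-q[1]),np.linalg.norm(q[0]-q[2])])
q=P([(37,294),(280,296),(280,388),(42,387)],.039);print('frame',np.round(q,3),q.mean(0),[np.linalg.norm(q[i]-q[i-1]) for i in range(4)])
q=P([(150,315),(151,380)],.067);print('bar',np.round(q,3),q.mean(0),np.linalg.norm(q[0]-q[1]))
q=P([(43,341),(276,342)],.041);print('dowels',np.round(q,3),q.mean(0),np.linalg.norm(q[0]-q[1]))
im=cv2.imread('pics/top0.png');
E
```

```text
lips [[0.525 0.357 0.033]
 [0.598 0.403 0.033]
 [0.47  0.445 0.033]
 [0.541 0.492 0.033]] [0.53378632 0.42414089 0.033     ] [np.float64(0.08640002689640702), np.float64(0.10403076211929303)]
frame [[0.705 0.026 0.039]
 [0.619 0.159 0.039]
 [0.671 0.193 0.039]
 [0.759 0.058 0.039]] [0.68867591 0.10889072 0.039     ] [np.float64(0.06271932205350139), np.float64(0.15916027778360137), np.float64(0.06212706236006739), np.float64(0.16117986177655846)]
bar [[0.669 0.099 0.067]
 [0.705 0.12  0.067]] [0.68723701 0.10917843 0.067     ] 0.04135154491881443
dowels [[0.73  0.044 0.041]
 [0.646 0.173 0.041]] [0.68791547 0.10879258 0.041     ] 0.1545084908863772
```

```bash
cat >> h.py <<'E'
AP=123.2; PAL=np.array([.688,.109,0]); TRAY=np.array([.4185,.266,0]); MN=np.array([.601,.287,0]); SN=np.array([.491,.1175,0]); ST=np.array([.535,.423,0])
def at(p,z): return np.array([p[0],p[1],z])
def st(n):
    s=robot.get_state(); print(n,'t',round(s['time'],1),np.round(s['ee_pos'],4),'open',round(s['opening'],4),'gf',round(float(np.max(s['grasp_force'])),1),'F',np.round(s['force'],1),'q',np.round(s['qpos'],2)); return s
E
python3 - <<'E'
from h import *
R=rot(AP)
robot.move_ptp(at(PAL,.2),R); robot.gripper_to(.05); st('above')
print(robot.move_linear(at(PAL,.064),.1,threshold=8)); st('down')
np.savez('w2',**robot.camera_info('wrist'));snap('wrist','w2.png')
robot.gripper_to(.005); st('grip')
robot.move_linear(at(PAL,.12),.08); st('lift')
snap('side','s2.png')
E
```

```text
above t 4.0 [0.688  0.1089 0.2   ] open 0.05 gf 0.0 F [ 0.4 -0.  -0.6] q [-0.37  0.58  0.25  1.44 -0.15  1.14  2.06]
False
down t 5.5 [0.6884 0.1091 0.0647] open 0.0504 gf 0.0 F [0.1 0.1 0.4] q [-0.35  0.72  0.22  1.53 -0.19  0.91  2.08]
grip t 6.2 [0.6881 0.1088 0.064 ] open 0.0116 gf 30.0 F [ 1.1 -1.6  0.8] q [-0.35  0.72  0.22  1.53 -0.19  0.91  2.08]
lift t 7.0 [0.6877 0.109  0.1196] open 0.0118 gf 30.0 F [-0.6  0.3 -2.5] q [-0.36  0.66  0.24  1.51 -0.17  1.    2.07]
```

```bash
cd pics; python3 -c "
import cv2,numpy as np
a=cv2.imread('w2.png');b=cv2.imread('s2.png');cv2.imwrite('m2.png',np.hstack([cv2.resize(a,(400,300)),b[110:310,150:417].repeat(1,0) if 0 else cv2.resize(b[80:290,150:430],(400,300))]))"
```

```text
(no output)
```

View pics/m2.png

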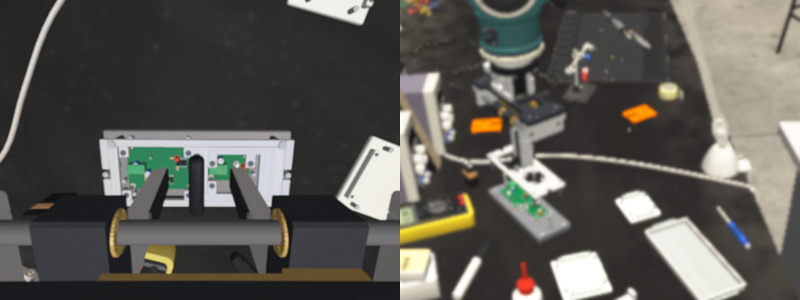

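The picture shows the cover lifted level in the gripper, with both boards still standing on the pallet. Next I lay it in the tray.

```bash
python3 - <<'E'
from h import *
R=rot(110.7)
robot.move_linear(at(PAL,.16),.15)
robot.move_ptp(at(TRAY,.16),R); st('over')
robot.move_linear(at(TRAY,.075),.1)
print(robot.move_linear(at(TRAY,.0555),.04,threshold=5)); st('down')
robot.gripper_to(.05); st('rel')
robot.move_linear(at(TRAY,.16),.15)
robot.move_ptp(at(PAL+[-.12,.08,0],.30),rot(AP-90)); st('look')
np.savez('w3',**robot.camera_info('wrist'));snap('wrist','w3.png');snap('top','t3.png')
E
```

```text
over t 8.7 [0.4195 0.2656 0.1599] open 0.012 gf 30.0 F [ 0.6  0.5 -2.2] q [-0.85  0.27  0.26  2.   -0.09  0.88  1.39]
True
down t 10.2 [0.4183 0.2659 0.0558] open 0.0117 gf 30.0 F [ 0.4 -0.6  8. ] q [-0.81  0.44  0.22  2.06 -0.16  0.65  1.44]
rel t 10.9 [0.418  0.2657 0.0558] open 0.0497 gf 0.0 F [-0.2 -0.8 -0.8] q [-0.81  0.44  0.22  2.07 -0.16  0.65  1.44]
look t 12.8 [0.5673 0.1895 0.2987] open 0.0502 gf 0.0 F [ 0.3  0.2 -0. ] q [-0.82  0.35  0.58  1.61 -0.2   1.25  0.38]
```

View pics/w3.png

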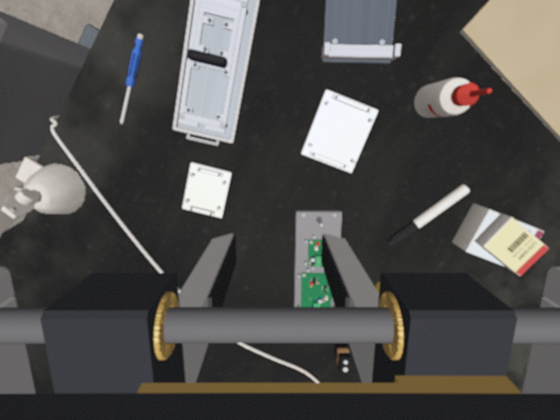

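The cover lies square inside the tray (213,75), and the small board is partly hidden by the fingers. I'll look at the boards from straight above.

```bash
python3 - <<'E'
from h import *
a=u(AP)
robot.gripper_to(.094)
robot.move_ptp(at(PAL-a*.005+u(AP)*-.06,.22),rot(AP-90)); st('look')
c=robot.camera_info('wrist');np.savez('w4',**c);im=snap('wrist','w4.png')
g=cv2.cvtColor(im,cv2.COLOR_RGB2HSV)
m=((g[...,0]>45)&(g[...,0]<85)&(g[...,1]>110)).astype(np.uint8)
m=cv2.morphologyEx(cv2.morphologyEx(m,cv2.MORPH_OPEN,np.ones((2,2))),cv2.MORPH_CLOSE,np.ones((13,13)))
for k in cv2.findContours(m,cv2.RETR_EXTERNAL,cv2.CHAIN_APPROX_NONE)[0]:
    if cv2.contourArea(k)<500: continue
    P=ray(c,k.reshape(-1,2),.020)-PAL; L=np.c_[P@u(AP-90),P@a]
    r=cv2.minAreaRect((L*1000).astype(np.float32)); print(cv2.boundingRect(k),np.round(r[0],1),np.round(r[1],1),round(r[2],1))
E
```

```text
look t 14.6 [0.7234 0.0562 0.2207] open 0.094 gf 0.0 F [-0.5  1.3 -0.8] q [-0.48  0.67  0.6   1.34 -0.38  1.24  0.72]
(258, 139, 40, 54) [  0.2 -35.8] [43.2 58.8] 0.1
(266, 89, 24, 37) [ 0.  26.6] [24.6 36.6] 0.1
```

View pics/w4.png

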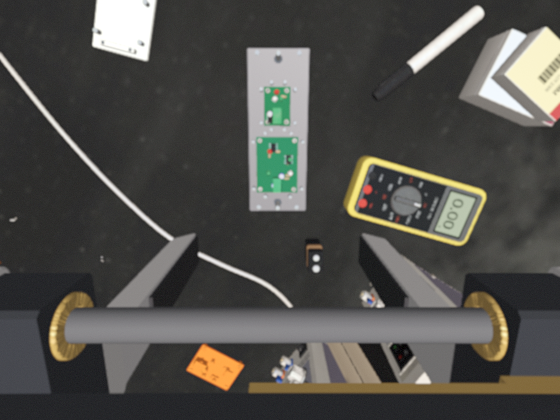

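Both boards are clear in view, main at (277,165) and small at (278,105), standing square on the pallet. Their fitted positions match the given offsets to 2 mm. I'll take the main board now.

```bash
cat >> h.py <<'E'
def transfer(src,a0,dst,a1,op,zg,dz,zup=.13,vd=.04):
    "pick at src (tool y at a0, TCP zg), put at dst with TCP zg+dz"
    robot.move_ptp(at(src,zup),rot(a0)); robot.gripper_to(op)
    robot.move_linear(at(src,zg+.03),.15); hit=robot.move_linear(at(src,zg),.05,threshold=6); st('at src hit=%s'%hit)
    robot.gripper_to(0.0); g=st('gripped')
    if g['opening']<.02: print('MISSED'); return False
    robot.move_linear(at(src,zg+.04),.08); robot.move_linear(at(src,zup),.15); st('lifted')
    robot.move_ptp(at(dst,zup),rot(a1)); robot.move_linear(at(dst,zg+dz+.02),.12)
    hit=robot.move_linear(at(dst,zg+dz),vd,threshold=4); st('put hit=%s'%hit)
    robot.gripper_to(op); robot.move_linear(at(dst,zup),.15); st('up'); return True
E
python3 - <<'E'
from h import *
transfer(PAL-u(AP)*.0355,AP-90,MN,12.8,.066,.033,-.0065)
c=robot.camera_info('wrist');np.savez('w5',**c);snap('wrist','w5.png')
E
```

```text
at src hit=False t 17.1 [0.7075 0.0792 0.0331] open 0.0661 gf 0.0 F [ 0.5 -0.5  0.1] q [-0.48  0.84  0.51  1.51 -0.47  0.92  0.75]
gripped t 17.6 [0.7075 0.0793 0.0332] open 0.0445 gf 30.0 F [-0.2 -0.   1.4] q [-0.48  0.84  0.51  1.51 -0.47  0.92  0.75]
lifted t 18.8 [0.7071 0.0794 0.1293] open 0.0446 gf 30.0 F [-0.1  0.  -0.6] q [-0.51  0.73  0.56  1.46 -0.42  1.07  0.72]
put hit=True t 21.0 [0.6006 0.287  0.0261] open 0.0447 gf 30.0 F [-1.9 -0.2  7.6] q [-0.88  0.8   0.57  1.64 -0.53  0.86  0.13]
up t 22.4 [0.6005 0.287  0.1291] open 0.0659 gf 0.0 F [-0.7 -0.7  0.6] q [-0.93  0.67  0.65  1.6  -0.45  1.03  0.08]
```

View pics/w5.png

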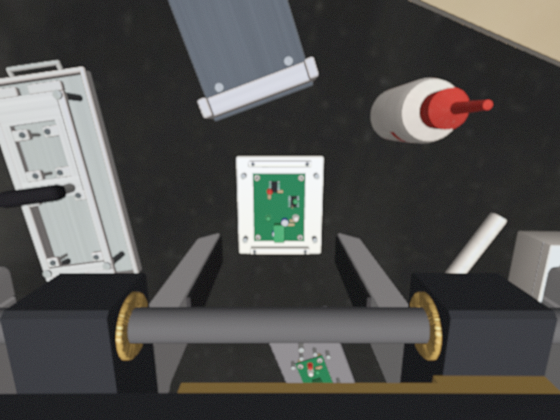

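The main board sits centred in its nest at (279,205). Next is the small board.

```bash
python3 - <<'E'
from h import *
if transfer(PAL+u(AP)*.0272,AP-90,SN,19.1,.048,.033,-.0065):
    snap('wrist','w6.png')
    robot.gripper_to(.094); robot.move_ptp(at(PAL-u(AP)*.06,.22),rot(AP-90))
    c=robot.camera_info('wrist');np.savez('w7',**c);snap('wrist','w7.png');st('look')
    a,b=cv2.imread('pics/w6.png'),cv2.imread('pics/w7.png');cv2.imwrite('pics/m6.png',cv2.resize(np.hstack([a[:280],b[:280]]),(800,200)))
E
```

```text
at src hit=False t 25.0 [0.6732 0.1317 0.0331] open 0.0481 gf 0.0 F [-0.2  0.3  0.5] q [-0.58  0.8   0.51  1.58 -0.47  0.88  0.68]
gripped t 25.5 [0.6732 0.1318 0.0332] open 0.0267 gf 30.0 F [-0.6  0.3  2.1] q [-0.58  0.8   0.51  1.58 -0.47  0.88  0.68]
lifted t 26.7 [0.6727 0.1319 0.1293] open 0.0264 gf 30.0 F [-0.6 -0.1 -0.3] q [-0.61  0.68  0.56  1.54 -0.4   1.04  0.64]
put hit=True t 28.9 [0.4907 0.1175 0.026 ] open 0.0267 gf 30.0 F [-1.7  1.6  8.1] q [-0.75  0.57  0.56  2.06 -0.5   0.65  0.48]
up t 30.2 [0.4906 0.1175 0.1293] open 0.0478 gf 0.0 F [-0.8 -1.4 -0.4] q [-0.87  0.4   0.7   2.01 -0.34  0.85  0.35]
look t 32.2 [0.72   0.0597 0.2196] open 0.094 gf 0.0 F [-0.1  0.2  0. ] q [-0.51  0.67  0.63  1.35 -0.4   1.24  0.73]
```

View pics/m6.png

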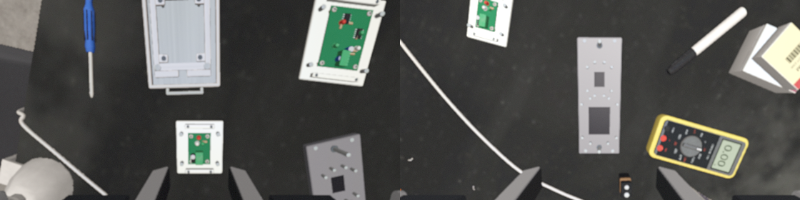

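Both boards stand in their nests: the small one at about (200,147) in the left half, the main one at (343,40). The pallet is empty, at (600,95) in the right half. I'll measure the pallet and move it.

```bash
python3 - <<'E'
from h import *
c=dict(np.load('w7.npz'));im=cv2.imread('pics/w7.png');g=cv2.cvtColor(im,cv2.COLOR_BGR2HSV)
m=(g[...,2]>85).astype(np.uint8);m[:,:230]=0;m[:,330:]=0;m=cv2.morphologyEx(m,cv2.MORPH_CLOSE,np.ones((9,9)))
k=max(cv2.findContours(m,cv2.RETR_EXTERNAL,cv2.CHAIN_APPROX_NONE)[0],key=cv2.contourArea)
P=ray(c,k.reshape(-1,2),.012)[:,:2]*1000; r=cv2.minAreaRect(P.astype(np.float32)); b=cv2.boxPoints(r)
e=max([b[1]-b[0],b[2]-b[1]],key=np.linalg.norm); ang=np.degrees(np.arctan2(e[1],e[0]))%180
print(np.round(r,1) if 0 else r,ang)
ctr=np.array([*r[0],0])/1000
if np.linalg.norm(ctr-PAL)<.006 and abs(ang-AP)<3 and abs(max(r[1])-176)<6:
    PALn=ctr; print('go')
    transfer(PALn,ang-90,ST,122.1-90,.092,.0215,.0245,zup=.14)
    robot.move_ptp(at(ST+[-.05,-.05,0],.30),rot(122.1-90)); st('end')
    np.savez('w8',**robot.camera_info('wrist'));snap('wrist','w8.png');snap('side','s8.png')
    a,b=cv2.imread('pics/w8.png'),cv2.imread('pics/s8.png');cv2.imwrite('pics/m8.png',np.hstack([cv2.resize(a,(400,300)),cv2.resize(b[150:360,200:480],(400,300))]))
E
```

```text
((688.65771484375, 108.22006225585938), (67.49761962890625, 177.18019104003906), 32.99604415893555) 122.99605
go
at src hit=False t 34.4 [0.6888 0.1081 0.0216] open 0.0922 gf 0.0 F [ 0.3  0.9 -0.2] q [-0.55  0.84  0.53  1.55 -0.5   0.89  0.74]
gripped t 34.9 [0.6887 0.1083 0.0216] open 0.0654 gf 30.0 F [-0.4 -0.6  1.5] q [-0.55  0.84  0.53  1.55 -0.5   0.89  0.74]
lifted t 36.3 [0.6882 0.1083 0.139 ] open 0.0652 gf 30.0 F [-0.4  0.9 -3.5] q [-0.59  0.7   0.6   1.5  -0.43  1.07  0.68]
put hit=True t 38.9 [0.5346 0.4229 0.0455] open 0.0657 gf 30.0 F [-0.9 -0.4  6.8] q [-1.08  0.78  0.55  1.59 -0.48  0.91  0.2 ]
up t 40.2 [0.5345 0.4229 0.1391] open 0.0921 gf 0.0 F [-0.4  0.7 -0.7] q [-1.11  0.68  0.6   1.54 -0.42  1.06  0.16]
end t 41.0 [0.4846 0.3734 0.2989] open 0.0918 gf 0.0 F [-0.  -0.7 -1.3] q [-1.23  0.4   0.71  1.58 -0.27  1.27  0.08]
```

View pics/m8.png

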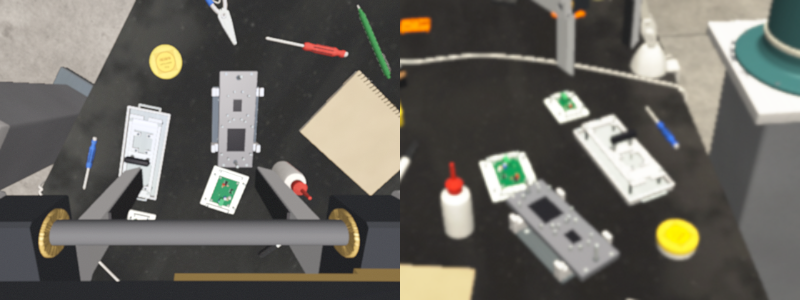

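The pallet lies between the lips on both saddles at (237,120), and the cover, boards, tin and bottle are all in place. One numeric check, then I hand in.

```bash
python3 - <<'E'
from h import *
robot.move_ptp(at([.45,.25],.36),rot(32.1)); c=robot.camera_info('wrist');im=snap('wrist','w9.png')
q=dict(np.load('w8.npz')); P=ray(q,np.array([(220,70),(257,71),(254,167),(217,166)])*1.4,.036); print('pallet',P.mean(0)-ST,[np.linalg.norm(P[i]-P[i-1]) for i in range(4)])
for n,f in(('w5.png','w5.npz'),('w9.png',None)):
    cc=dict(np.load(f)) if f else c; g=cv2.cvtColor(cv2.imread('pics/'+n),cv2.COLOR_BGR2HSV)
    m=((g[...,0]>45)&(g[...,0]<85)&(g[...,1]>90)).astype(np.uint8);m=cv2.morphologyEx(cv2.morphologyEx(m,cv2.MORPH_OPEN,np.ones((2,2))),cv2.MORPH_CLOSE,np.ones((9,9)))
    for k in cv2.findContours(m,cv2.RETR_EXTERNAL,cv2.CHAIN_APPROX_NONE)[0]:
        if cv2.contourArea(k)<200: continue
        r=cv2.minAreaRect((ray(cc,k.reshape(-1,2),.013)[:,:2]*1000).astype(np.float32)); print(n,r,'dM',np.round(np.array(r[0])-MN[:2]*1e3,1),'dS',np.round(np.array(r[0])-SN[:2]*1e3,1))
E
```

```text
pallet [-7.36792473e-05  8.95142540e-04  3.60000000e-02] [np.float64(0.174970544983175), np.float64(0.06424758893679042), np.float64(0.1753186474399328), np.float64(0.07104176800850107)]
w5.png ((673.38427734375, 128.7564697265625), (27.366138458251953, 32.956695556640625), 33.476016998291016) dM [  72.4 -158.2] dS [182.4  11.3]
w5.png ((601.2440185546875, 286.1764831542969), (43.10567092895508, 59.88832092285156), 12.836416244506836) dM [ 0.2 -0.8] dS [110.2 168.7]
w9.png ((602.2576904296875, 287.3332824707031), (41.02249526977539, 56.963035583496094), 12.674148559570312) dM [1.3 0.3] dS [111.3 169.8]
```

View pics/w9.png

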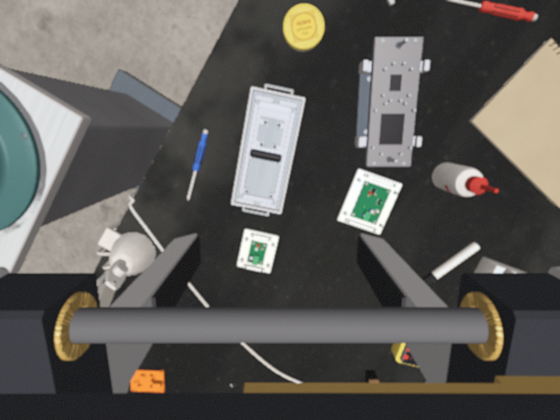

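All parts are in place: cover (268,150), main board (370,202), small board (258,251) and pallet (393,102), with the tin and bottle undisturbed.

```bash
python3 -c "
from rig import robot
robot.pause(.5); print(robot.sign_off())"
```

```text
the job is handed in; nothing more can be done
None
```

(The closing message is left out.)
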